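Nest the last paint bottle on top of the row in the crate

TASK

Class is over: put the paint bottle that is standing on the cardboard away in the wooden crate, lying on its side on top of the two bottles there, nested in the hollow between them with its cap pointing the same way as theirs. Don't let it fall or drop it, and leave the jar, the brush pot and the cup where they stand.

Things in the scene. Friction and masses are not known exactly. Their poses are not given: they have to be found in the camera images.
- bottle: the bottle to put away: white plastic paint bottle, 54 mm diameter, 140 mm long: plain cylinder for 108 mm from the base, then a shoulder and a 31 mm black cap; about 0.28 kg, balanced 56 mm from the base. Starts upright on the cardboard. Origin on its axis at mid-length (70 mm from either end); z along the axis to the cap. Lying on its side it can roll.
- bottle_cap (a point): centre of the end face of that bottle's cap, on its axis, 70 mm from the origin
- row_a: one of the two bottles lying side by side in the crate, the same kind (54 mm diameter, 140 mm long: plain cylinder for 108 mm from the base, then a shoulder and a 31 mm black cap); loose, can roll a few mm. Origin at the middle of its length, on the axis; z along the axis towards the cap (towards the crate's -x end)
- row_a_cap (a point): centre of the end face of its cap, 70 mm from its origin
- row_b: the other bottle lying in the crate, same kind and same axes, beside the first on the crate's -y side; their axes are 54 to 70 mm apart
- row_b_cap (a point): centre of the end face of its cap, 70 mm from its origin
- crate: open wooden crate, fixed; 180 mm long (x), 144 wide (y); inside 156 x 124, floor 8 mm thick. Low side slats, top at 46 mm; end panels 12 mm thick, 150 mm high, with hand slots: a gripper leaning lengthwise meets them, straight down there is room. Origin at the centre of its underside, z up. Bottles lie along x, caps towards -x (the robot's side)
- board: cardboard sheet 280 x 300 x 3 mm lying fixed on the table, with specks of dried paint; the bottle and the squat jar stand on it. Origin at the centre of its underside, z up
- jar: bystander: squat white jar with black screw lid, 72 mm diameter, 58 mm high, standing on the cardboard. Origin at the centre of its underside, z up
- brush_pot: bystander: aluminium pot 72 mm diameter, 100 mm high, brushes standing in it up to 190 mm high. Origin at the centre of its underside, z up
- cup: bystander: empty blue tapered plastic cup, 82 mm across the rim, 112 mm high. Origin at the centre of its underside, z up

How it is judged (in metres and radians):
At the end, for the whole second after the job is handed in: The bottle lies at rest on both crate bottles, in the hollow between them: axis 66-90 mm above the table, within 20 mm of the crate centre line, level within 8 degrees, along the crate within 11, cap to the same end as theirs; both of those still lie on the crate floor, caps as before (z of bottle in the frame of crate between 0.066 and 0.09 m and y of bottle in the frame of crate between -0.02 and 0.02 m and x of each of bottle_cap, row_a_cap, row_b_cap in the frame of crate below -0.04 m and angle between the z axis of bottle and the x axis of crate, either way round below 0.2 rad and angle between bottle's own z axis and vertical between 1.42 and 1.72 rad and contact force between bottle and row_a above 0.2 N and contact force between bottle and row_b above 0.2 N and linear speed of each of bottle, row_a, row_b below 0.02 m/s and z of each of row_a, row_b in the frame of crate below 0.045 m); the robot touches nothing.
It fails at once if the bottle falls: knocked over, or let go so that it drops more than about 15 mm (linear speed of bottle above 0.6 m/s and contact force between the fingers and bottle below 0.05 N).
It fails at once if the squat jar is tipped over or shifted by more than 30 mm (distance of jar from where it was at the start of the episode above 0.03 m or angle between jar's own z axis and vertical above 0.5 rad).
It fails at once if the brush pot is tipped over or shifted by more than 30 mm (distance of brush_pot from where it was at the start of the episode above 0.03 m or angle between brush_pot's own z axis and vertical above 0.5 rad).
It fails at once if the paint cup is tipped over or shifted by more than 30 mm (distance of cup from where it was at the start of the episode above 0.03 m or angle between cup's own z axis and vertical above 0.5 rad).
It also fails if it takes over 54 s, if anything falls off the work surface, if the arm or the gripper's body presses on something with over 40 N, if the wrist force passes 120 N, or if a joint passes its speed limit or range.

ROBOT

A 6-joint arm with a two-finger parallel gripper is mounted at the origin on the work surface. World frame = base frame: x ahead of the robot, y to its left, z up, the work surface at z = 0. Lengths are in m, angles in degrees, forces in N, time in s.
With the tool pointing down it reaches from about 0.375 to 0.9 m from the base axis. Payload 3.1 kg.
Tool frame: the origin (TCP) lies at the very end of the fingers, on their centre line; the grasp point (between the pads) lies 19 mm behind it; z points along the fingers, y is the line along which they close (so a half turn about z gives the same grasp; the last joint's range is limited). The gripper opens to 87 mm and grips with 3 to 60 N. Pads are 19 mm wide; open, the fingers measure 117 mm over their backs; the gripper's body (75 mm by 190 mm) begins 51 mm behind the grasp point.
Start: joints at [-76.69, 30.224, 82.088, -0, 67.689, -10.227], TCP at [0.25, -0.573, 0.202] pointing down, gripper open.
Joint ranges: [-176.69, 176.69], [-43.24, 126.21], [12.49, 139.97], [-82, 262], [0, 151.66], [-163.58, 163.58]. Speed limits (degrees/s): [159.86, 159.86, 180, 180, 180, 180].

INTERFACE

Orientations are given as a 3x3 rotation matrix whose columns are the frame's x, y, z axes.
In Python, from rig import * gives the robot as it stands.
- The arm moves only by the tool jog_arm, never from a script. Its arguments are lists of equal length, an entry for each row: "delta_pos": the shift along the world's x, y, z in cm, a list of three; "turn": the turn about the world's z in degrees; "grip": the closure, from 0 (fully open) to 1 (shut). In form: {"delta_pos": [[x, y, z], ...], "turn": [turn, ...], "grip": [grip, ...]}. A call has 1 to 12 rows; each row is the pose to reach, as a shift and turn from the pose commanded when the call began; what a row does not reach only later rows make up. A row lasts 1/8 s, in which the tool goes at most 62.5 mm and 10.7 degrees, less where a joint would pass 70% of its speed; a pose out of reach is approached as far as the arm can. A call with a gripper value outside its range is refused whole. The fingers move at their own pace and stop on an object; the grip force is fixed at half the most. Time passes only in rows, so rows that repeat a pose let the fingers close. It gives the time, the measured TCP pose, the force, the opening and the grip force at its end, in the units of the state.
- read_state(): the state, without advancing time (a new reading comes with each control period).
- capture(name): name is "side" or "top"; returns a dict with "color" (384x512x3 uint8, blue, green, red), "fovy" (degrees; the focal length in pixels is half the picture's height over the tangent of half this angle, whatever the lens; pixels are square), "cx", "cy" (the principal point, pixels), "camera_from_world" (4x4, takes a point from world to camera coordinates). Camera axes: x right, y up, looking along -z (the intrinsics and any distortion apply to the point x, -y, -z); pixel columns grow to the right and rows downward; lengths in m; the calibration is good to about 2 mm. A picture is of the moment at which its call begins. There is no depth.
- hand_in(): hands the job in; it is judged then, once.
The state is a dict: "time_s": time; "joint_positions": joint angles; "qvel": joint speeds; "tau": joint torques, N m; "position": TCP position; "tcp_rot": TCP orientation; "force": force on the tool from outside, world axes, zero at the start; "moment": the same for the moment, N m; "opening": opening from 0.0 (shut) to 1.0 (fully open); "grasp_force": force on a finger pad.
Only numpy, scipy, OpenCV 4.12 (cv2) and the standard library are available. Lean on these libraries where they do the work, as an engineer would, in place of code of your own. Each camera call takes 0.05 s, during which the arm holds its last target. There are 200 camera calls.

## Working session

There is one attempt and no reset: what is moved stays moved. The work goes in short steps, Python scripts to look and compute and a tool call to move; the robot and the scene stay as the last step left them, time stands still between calls to the robot, and variables do not carry over. Pictures are saved under pics/ and viewed, at most 10 in all, crops included, and the job is handed in when it is done.

Besides the shell and the picture viewer there is one more tool, called by a JSON object that holds its "method" and its "body", one argument or row to a line. jog_arm: Moves the arm, as the interface text tells. Its arguments: {"type":"object","properties":{"delta_pos":{"type":"array"},"turn":{"type":"array"},"grip":{"type":"array"}},"required":["delta_pos","turn","grip"]}

```bash
mkdir -p pics; cat > h.py <<'E'
from rig import *
import numpy as np, cv2
def cam(n):
    c=capture(n); c['f']=c['color'].shape[0]/2/np.tan(np.radians(c['fovy'])/2); return c
def proj(c,p):
    q=c['camera_from_world']@np.append(p,1); return np.array([c['cx']+c['f']*q[0]/-q[2], c['cy']-c['f']*q[1]/-q[2]])
def ray(c,u,v):
    T=np.linalg.inv(c['camera_from_world']); d=T[:3,:3]@np.array([(u-c['cx'])/c['f'],-(v-c['cy'])/c['f'],-1]); return T[:3,3],d/np.linalg.norm(d)
def onz(c,u,v,z):
    o,d=ray(c,u,v); return o+d*(z-o[2])/d[2]
E
python3 - <<'E'
from h import *
for n in('side','top'):
    c=cam(n); cv2.imwrite(f'pics/{n}0.png',c['color']); print(n,c['fovy'],c['cx'],c['cy'],[k for k in c],np.linalg.inv(c['camera_from_world']).round(3).tolist())
E
```

```text
side 49.23791037369907 259.87478545459885 187.47725673007642 ['color', 'fovy', 'cx', 'cy', 'camera_from_world', 'f'] [[-0.971, 0.16, -0.175, 0.471], [-0.237, -0.698, 0.675, 0.635], [-0.014, 0.698, 0.716, 0.749], [0.0, 0.0, 0.0, 1.0]]
top 51.07651163316358 253.54004115253497 192.0032620899365 ['color', 'fovy', 'cx', 'cy', 'camera_from_world', 'f'] [[-0.006, 0.991, -0.134, 0.529], [-0.999, -0.0, 0.038, 0.021], [0.037, 0.134, 0.99, 0.93], [0.0, 0.0, 0.0, 1.0]]
```

View pics/side0.png

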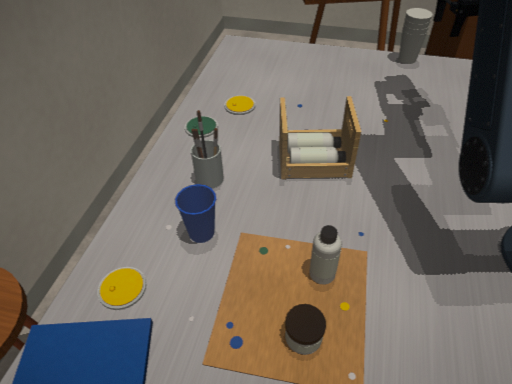

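View pics/top0.png

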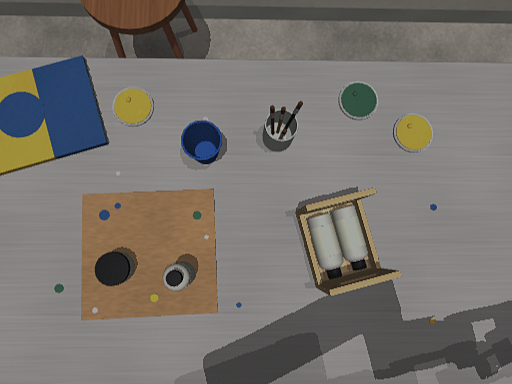

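```bash
python3 - <<'E'
from h import *
t=cv2.imread('pics/top0.png'); s=cv2.imread('pics/side0.png')
a=cv2.resize(t[180:300,290:410],(600,600),interpolation=cv2.INTER_CUBIC)
cv2.imwrite('pics/crop1.png',a)
E
```

```text
(no output)
```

View pics/crop1.png

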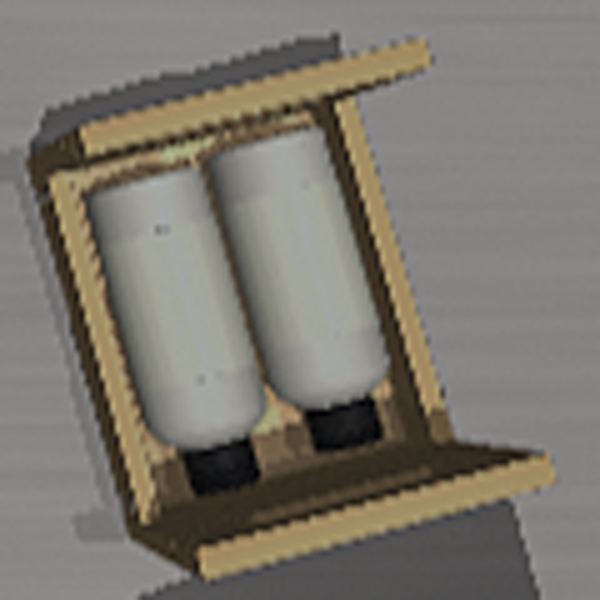

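```bash
python3 - <<'E'
from h import *
t=cam('top'); s=cam('side')
def blob(c,x0,y0,x1,y1,thr=60):
    g=c['color'][y0:y1,x0:x1].max(2); m=(g<thr).astype(np.uint8)
    n,l,st,ce=cv2.connectedComponentsWithStats(m); i=1+st[1:,4].argmax(); return ce[i]+[x0,y0],st[i]+[x0,y0,0,0,0]
bt=blob(t,155,262,195,295); print('cap top',bt); bs=blob(s,310,220,345,245); print('cap side',bs)
print('bottle from top @0.143',onz(t,*bt[0],0.143))
print('bottle from side cap centre (z .128)',onz(s,*bs[0],0.130))
jt=blob(t,90,245,135,290); print('jar',jt, onz(t,*jt[0],0.061))
for nm,p in dict(bl=(330,291),br=(398,273),tl=(306,207),tr=(375,191)).items(): print(nm,onz(t,*p,0.15).round(4))
E
```

```text
cap top (array([173.96728972, 277.5046729 ]), array([166, 270,  17,  16, 214]))
cap side (array([328.31489362, 234.36595745]), array([321, 226,  16,  18, 235]))
bottle from top @0.143 [0.47108592 0.14361559 0.143     ]
bottle from side cap centre (z .128) [0.4705047  0.14104361 0.13      ]
jar (array([112.75178026, 268.2197355 ]), array([ 95, 251,  39,  35, 983])) [0.48522401 0.28462233 0.061     ]
bl [ 0.4439 -0.154   0.15  ]
br [ 0.4766 -0.2875  0.15  ]
tl [ 0.605  -0.1116  0.15  ]
tr [ 0.6366 -0.2499  0.15  ]
```

```bash
python3 - <<'E'
from h import *
t=cam('top')
P=lambda x,y,z: onz(t,290+(x-2)/5,180+(y-2)/5,z)[:2]
N=[P(207,578,.15),P(553,473,.15),P(550,452,.15),P(200,550,.15)]
F=[P(78,130,.15),P(428,40,.15),P(430,62,.15),P(83,152,.15)]
print(np.round(N,4).tolist(),np.round(F,4).tolist())
C=(np.mean(N,0)+np.mean(F,0))/2; d=np.mean(F,0)-np.mean(N,0); w=(N[0]+N[3]+F[0]+F[3]-N[1]-N[2]-F[1]-F[2])/4
print('C',C,'len',np.linalg.norm(d),np.degrees(np.arctan2(d[1],d[0])),'w',np.linalg.norm(w),np.degrees(np.arctan2(-w[0],w[1])))
yaw=np.arctan2(d[1],d[0]); R=np.array([[np.cos(yaw),np.sin(yaw)],[-np.sin(yaw),np.cos(yaw)]])
for n,x,y,z in [('acap',222,468,.035),('bcap',345,425,.035),('abaseL',90,195,.035),('abaseR',205,170,.035),('bL',213,160,.035),('bR',325,128,.035)]:
    p=P(x,y,z); print(n,p.round(4),(R@(p-C)).round(4))
s=read_state(); print(s['position'],np.round(s['tcp_rot'],3).tolist(),s['time_s'])
E
```

```text
[[0.436, -0.1557], [0.4742, -0.2917], [0.4822, -0.2909], [0.4465, -0.1533]] [[0.6077, -0.1101], [0.6434, -0.2506], [0.6346, -0.251], [0.5991, -0.1119]]
C [ 0.54046247 -0.20190445] len 0.1668047536105367 14.572478367989962 w 0.14300785466871244 14.694978049434528
acap [ 0.4695 -0.1898] [-0.0657  0.0295]
bcap [ 0.4878 -0.2454] [-0.062  -0.0288]
abaseL [ 0.59   -0.1341] [0.065  0.0531]
abaseR [ 0.6011 -0.1864] [ 0.0626 -0.0003]
bL [ 0.6056 -0.1902] [ 0.066  -0.0051]
bR [ 0.62   -0.2417] [ 0.067  -0.0585]
[ 0.24951579 -0.57262982  0.20176966] [[0.917, 0.399, -0.0], [0.399, -0.917, 0.001], [0.0, -0.001, -1.0]] 0.25
```

{"method": "jog_arm", "body": {
  "delta_pos": [
    [4,8,4],
    [12,38,4],
    [22.1,71.4,4],
    [22.1,71.4,4],
    [22.1,71.4,4],
    [22.1,71.4,4],
    [22.1,71.4,4],
    [22.1,71.4,4],
    [22.1,71.4,4],
    [22.1,71.4,4],
    [22.1,71.4,4],
    [22.1,71.4,4]
  ],
  "turn": [-8.9,-8.9,-8.9,-8.9,-8.9,-8.9,-8.9,-8.9,-8.9,-8.9,-8.9,-8.9],
  "grip": [0,0,0,0,0,0,0,0,0,0,0,0]
}}

```text
time_s: 1.75
position: [0.47, 0.1394, 0.2425]
tcp_rot: [[0.967, 0.253, 0.001], [0.253, -0.967, -0.0], [0.001, 0.0, -1.0]]
force: [1.7, -0.5, 0.6]
opening: 0.997
grasp_force: 0.0
```

{"method": "jog_arm", "body": {
  "delta_pos": [
    [0,0,0],
    [0,0,-4],
    [0,0,-8],
    [0,0,-11],
    [0,0,-13],
    [0,0,-14.7],
    [0,0,-14.7],
    [0,0,-14.7]
  ],
  "turn": [0,0,0,0,0,0,0,0],
  "grip": [0,0,0,0,0,0,0,0]
}}

```text
time_s: 2.75
position: [0.4698, 0.1367, 0.0957]
tcp_rot: [[0.968, 0.252, 0.001], [0.252, -0.968, -0.0], [0.001, 0.0, -1.0]]
force: [-0.1, 0.4, 0.3]
opening: 1.0
grasp_force: 0.0
```

```bash
python3 - <<'E'
from h import *
c=cam('side'); s=read_state(); print(s['position'],s['force'],s['opening'])
cv2.imwrite('pics/s1.png',cv2.resize(c['color'][100:320,230:450],(600,600),interpolation=cv2.INTER_CUBIC))
E
```

```text
[0.47013081 0.13686484 0.09594913] [ 0.23524117  0.32068133 -0.44664115] 0.9964400937058316
```

View pics/s1.png

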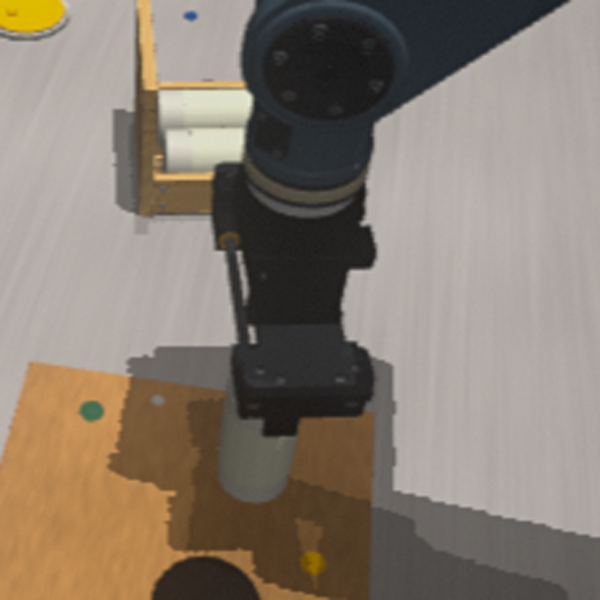

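{"method": "jog_arm", "body": {
  "delta_pos": [
    [0.1,0.5,0],
    [0.1,0.5,0],
    [0.1,0.5,0],
    [0.1,0.5,0],
    [0.1,0.5,0],
    [0.1,0.5,0],
    [0.1,0.5,0],
    [0.1,0.5,0]
  ],
  "turn": [0,0,0,0,0,0,0,0],
  "grip": [0,0,0.5,1,1,1,1,1]
}}

```text
time_s: 3.8
position: [0.4705, 0.1423, 0.0952]
tcp_rot: [[0.968, 0.253, -0.0], [0.253, -0.968, 0.0], [-0.0, -0.0, -1.0]]
force: [0.2, 1.7, 0.2]
opening: 0.401
grasp_force: 0.5
```

{"method": "jog_arm", "body": {
  "delta_pos": [
    [0,0,0],
    [0,0,0],
    [0,0,0]
  ],
  "turn": [0,0,0],
  "grip": [1,1,1]
}}

```text
time_s: 4.18
position: [0.4705, 0.1424, 0.0952]
tcp_rot: [[0.968, 0.253, -0.0], [0.253, -0.968, 0.0], [-0.0, -0.0, -1.0]]
force: [0.4, 0.6, -1.0]
opening: 0.34
grasp_force: 30.0
```

```bash
python3 - <<'E'
from h import *
c=cam('side'); s=read_state(); print(s['position'],s['force'],s['opening'],s['grasp_force'])
cv2.imwrite('pics/s2.png',cv2.resize(c['color'][200:320,270:390],(600,600),interpolation=cv2.INTER_CUBIC))
E
```

```text
[0.47046203 0.14243644 0.09518334] [ 0.80231799  0.78713616 -0.05629759] 0.3451433259353115 29.9953061202541
```

View pics/s2.png

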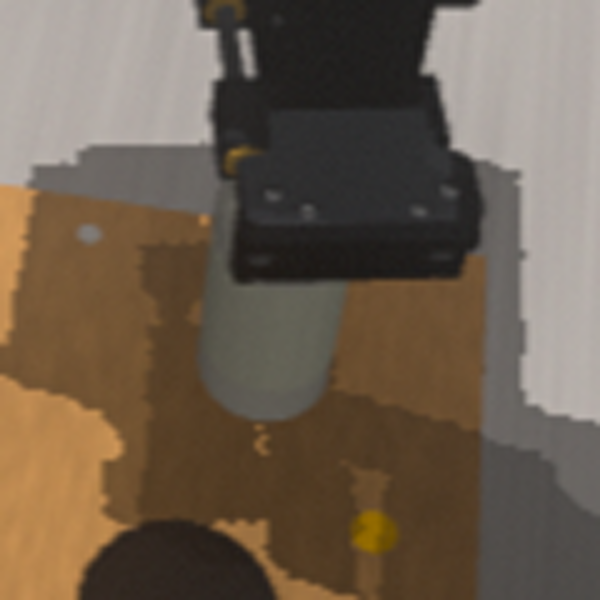

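```bash
python3 - <<'E'
from h import *
c=cam('side'); s=read_state(); p=s['position']; y=-s['tcp_rot'][:,1]; print(y)
k=lambda q:((proj(c,q)-[270,200])*5).round()
for d in (15,27,30,42): print(d,k(p+y*d/1000))
print('base',k(np.array([p[0],p[1],.003])),k(np.array([p[0],p[1],.003])+y*.027),'cyl top front',k(np.array([p[0],p[1],.111])+y*.027))
print('cap',k(np.array([p[0],p[1],.143])), 'open58 prev', ((proj(c,p+y*.058-[0,.0055,0])-[230,100])*600/220).round())
E
```

```text
[-2.52591366e-01  9.67573031e-01  1.75337288e-04]
15 [287. 263.]
27 [291. 290.]
30 [292. 296.]
42 [296. 324.]
base [260. 364.] [268. 421.] cyl top front [295. 265.]
cap [295. 153.] open58 prev [275. 463.]
```

{"method": "jog_arm", "body": {
  "delta_pos": [
    [0,0,0],
    [0,0,0],
    [0,0,0],
    [0,0,-0.7],
    [0,0,-1.3],
    [0,0,-1.3],
    [0,0,-1.3],
    [0,0,-1.3],
    [0,0,-1.3],
    [0,0,-1.3],
    [0,0,-1.3],
    [0,0,-1.3]
  ],
  "turn": [0,0,0,0,0,0,0,0,0,0,0,0],
  "grip": [0,0,0,0,0,0,1,1,1,1,1,1]
}}

```text
time_s: 5.78
position: [0.4705, 0.1425, 0.0823]
tcp_rot: [[0.968, 0.253, 0.0], [0.253, -0.968, 0.0], [0.0, -0.0, -1.0]]
force: [-0.4, 1.2, 1.7]
opening: 0.608
grasp_force: 30.0
```

```bash
python3 - <<'E'
from h import *
c=cam('side'); s=read_state(); print(s['position'],s['force'],s['opening'],s['grasp_force'])
cv2.imwrite('pics/s3.png',cv2.resize(c['color'][200:320,270:390],(600,600),interpolation=cv2.INTER_CUBIC))
E
```

```text
[0.47055033 0.14245971 0.08230299] [0.33823606 1.44307678 0.61485459] 0.6089679217840097 30.005217790603638
```

View pics/s3.png

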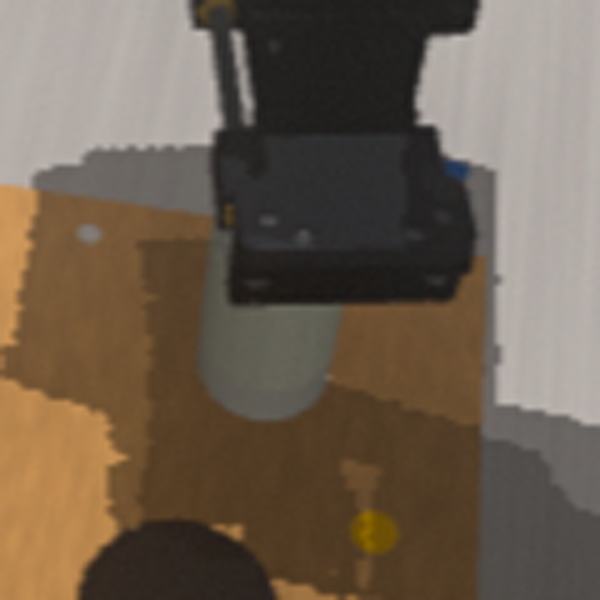

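{"method": "jog_arm", "body": {
  "delta_pos": [
    [0,0,0.3],
    [0,0,0.6],
    [0,0,1],
    [0,0,1],
    [0,0,1]
  ],
  "turn": [0,0,0,0,0],
  "grip": [1,1,1,1,1]
}}

```text
time_s: 6.45
position: [0.4705, 0.1423, 0.0922]
tcp_rot: [[0.968, 0.253, -0.0], [0.253, -0.968, -0.0], [-0.0, 0.0, -1.0]]
force: [0.5, -1.0, -2.7]
opening: 0.61
grasp_force: 30.0
```

{"method": "jog_arm", "body": {
  "delta_pos": [
    [0,0,4],
    [0,0,9],
    [0.5,-3,14],
    [1.2,-8,15.8],
    [1.9,-13,15.8],
    [2.7,-18,15.8],
    [3.4,-23,15.8],
    [4.1,-28,15.8],
    [4.7,-32,15.8],
    [5.1,-35.1,15.8],
    [5.1,-35.1,15.8],
    [5.1,-35.1,15.8]
  ],
  "turn": [0,0,0,0,0,0,0,0,0,0,0,0],
  "grip": [1,1,1,1,1,1,1,1,1,1,1,1]
}}

```text
time_s: 7.95
position: [0.5208, -0.2078, 0.2496]
tcp_rot: [[0.968, 0.253, -0.002], [0.253, -0.968, 0.002], [-0.001, -0.002, -1.0]]
force: [-0.3, 0.5, -2.2]
opening: 0.603
grasp_force: 30.0
```

{"method": "jog_arm", "body": {
  "delta_pos": [
    [0,0,0],
    [0,0,-2],
    [0,0,-4],
    [0,0,-5.5],
    [0,0,-5.5],
    [-1.5,-0.4,-5.5],
    [-2.5,-0.65,-5.5],
    [-3.5,-0.9,-5.5],
    [-3.5,-0.9,-5.5]
  ],
  "turn": [0,0,0,0,0,0,0,0,0],
  "grip": [1,1,1,1,1,1,1,1,1]
}}

```text
time_s: 9.07
position: [0.4864, -0.2182, 0.1958]
tcp_rot: [[0.968, 0.251, 0.002], [0.251, -0.968, -0.001], [0.002, 0.001, -1.0]]
force: [1.7, 0.4, -2.0]
opening: 0.608
grasp_force: 30.0
```

{"method": "jog_arm", "body": {
  "delta_pos": [
    [-0.5,-0.13,0],
    [-1,-0.25,0],
    [-1.5,-0.4,0],
    [-2,-0.5,0],
    [-2.5,-0.65,0],
    [-3,-0.8,0],
    [-3,-0.8,0]
  ],
  "turn": [0,0,0,0,0,0,0],
  "grip": [1,1,1,1,1,1,1]
}}

```text
time_s: 9.95
position: [0.456, -0.2258, 0.1952]
tcp_rot: [[0.968, 0.252, -0.0], [0.252, -0.968, 0.0], [-0.0, -0.0, -1.0]]
force: [2.5, -0.4, 0.4]
opening: 0.608
grasp_force: 30.0
```

```bash
python3 - <<'E'
from h import *
c=cam('side'); s=read_state(); print(s['position'],s['force'],s['opening'],s['grasp_force'])
cv2.imwrite('pics/s4.png',cv2.resize(c['color'][40:220,240:420],(600,600),interpolation=cv2.INTER_CUBIC))
E
```

```text
[ 0.45618812 -0.2257847   0.19514847] [ 2.35784463 -0.05574145  0.10587309] 0.6079870690694935 29.991550147533417
```

View pics/s4.png

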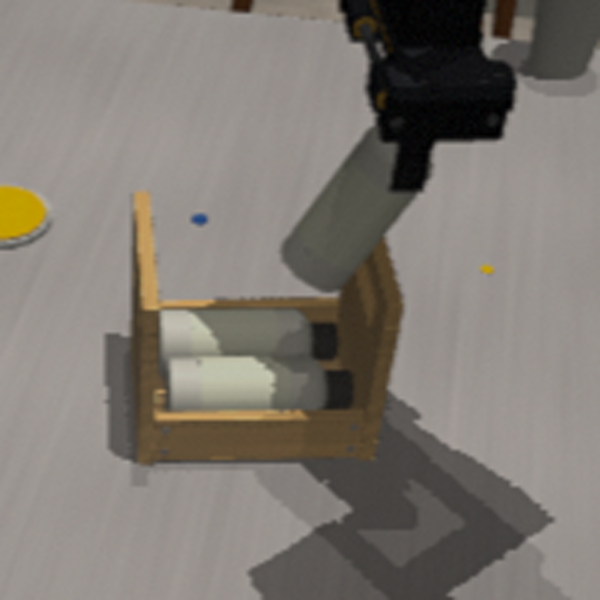

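{"method": "jog_arm", "body": {
  "delta_pos": [
    [-0.5,-0.13,0],
    [-1,-0.25,0],
    [-1.5,-0.4,0],
    [-2,-0.5,0],
    [-2.5,-0.65,0],
    [-3,-0.8,0],
    [-3.5,-0.9,0],
    [-3.5,-0.9,0]
  ],
  "turn": [0,0,0,0,0,0,0,0],
  "grip": [1,1,1,1,1,1,1,1]
}}

```text
time_s: 11.0
position: [0.4207, -0.2349, 0.1955]
tcp_rot: [[0.968, 0.253, -0.001], [0.253, -0.968, -0.0], [-0.001, 0.0, -1.0]]
force: [-0.2, 0.9, 1.5]
opening: 0.611
grasp_force: 30.0
```

```bash
python3 - <<'E'
from h import *
c=cam('side'); s=read_state(); print(s['position'],s['force'],s['opening'],s['grasp_force'])
cv2.imwrite('pics/s5.png',cv2.resize(c['color'][40:220,240:420],(600,600),interpolation=cv2.INTER_CUBIC))
E
```

```text
[ 0.42093981 -0.23487401  0.19547681] [0.43379111 0.96028603 1.80052978] 0.6085842465035327 30.00511944293976
```

View pics/s5.png

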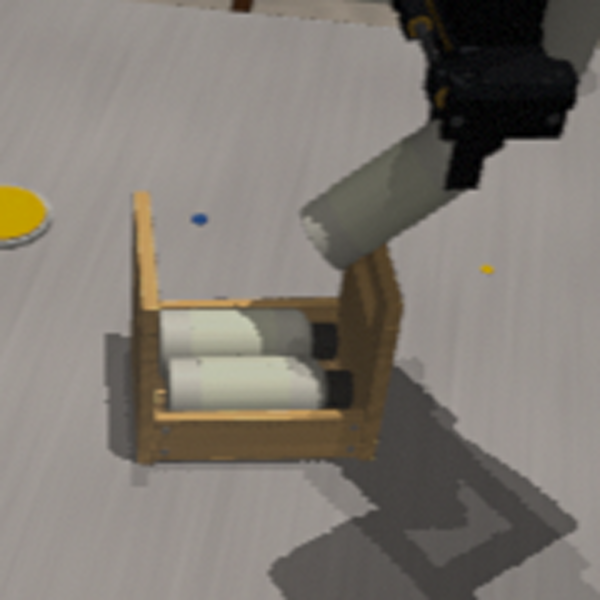

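{"method": "jog_arm", "body": {
  "delta_pos": [
    [0,0,-0.5],
    [0,0,-1],
    [0,0,-1.5],
    [0,0,-2],
    [0,0,-2.6],
    [0,0,-2.6],
    [0,0,0],
    [0,0,3],
    [0,0,5.5],
    [0,0,5.5]
  ],
  "turn": [0,0,0,0,0,0,0,0,0,0],
  "grip": [1,1,1,1,1,1,1,1,1,1]
}}

```text
time_s: 12.3
position: [0.4217, -0.2349, 0.2508]
tcp_rot: [[0.967, 0.253, 0.001], [0.253, -0.967, -0.001], [0.001, 0.002, -1.0]]
force: [-0.1, 0.5, -2.3]
opening: 0.607
grasp_force: 30.0
```

{"method": "jog_arm", "body": {
  "delta_pos": [
    [2,0.5,0],
    [5,1.3,0],
    [8,2.1,0],
    [8.9,2.3,0],
    [8.9,2.3,0],
    [8.9,2.3,0]
  ],
  "turn": [0,0,0,0,0,0],
  "grip": [1,1,1,1,1,1]
}}

```text
time_s: 13.05
position: [0.5094, -0.2114, 0.2494]
tcp_rot: [[0.968, 0.252, -0.002], [0.252, -0.968, 0.001], [-0.002, -0.002, -1.0]]
force: [-0.5, -0.2, -1.4]
opening: 0.61
grasp_force: 30.0
```

```bash
python3 - <<'E'
from h import *
c=cam('side'); s=read_state(); print(s['position'],s['force'],s['opening'],s['grasp_force'])
C=np.array([.5405,-.202]);a=np.radians(14.6);R=np.array([[np.cos(a),np.sin(a)],[-np.sin(a),np.cos(a)]]);print(R@(s['position'][:2]-C))
cv2.imwrite('pics/s6.png',cv2.resize(c['color'][40:220,240:420],(600,600),interpolation=cv2.INTER_CUBIC))
E
```

```text
[ 0.50949318 -0.21156788  0.2497286 ] [-0.12670726 -1.18280159 -0.90768263] 0.6110309652122159 29.998385310173035
[-0.03241736 -0.00144306]
```

View pics/s6.png

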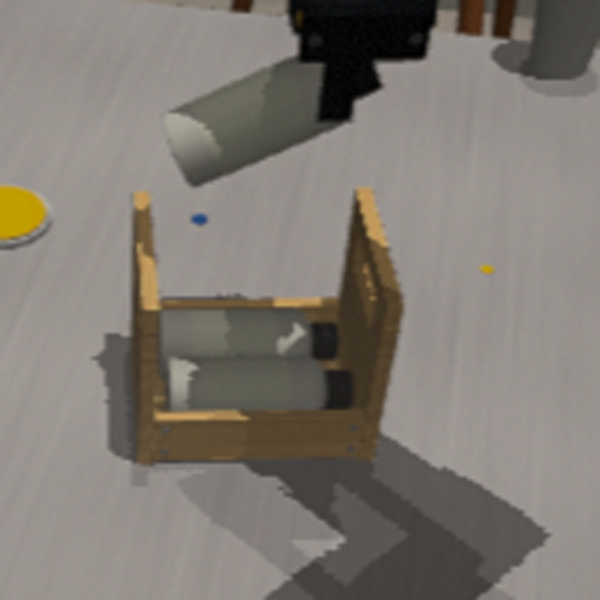

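```bash
cat >> h.py <<'E'
C=np.array([.5405,-.202]);a=np.radians(14.6);R=np.array([[np.cos(a),np.sin(a)],[-np.sin(a),np.cos(a)]])
def ony(c,u,v,yc):
    o,d=ray(c,u,v); oy=(R@(o[:2]-C))[1]; dy=(R@d[:2])[1]; p=o+d*(yc-oy)/dy; return np.append(R@(p[:2]-C),p[2]).round(4)
E
python3 - <<'E'
from h import *
c=cam('side')
for u,v in [(168,114),(197,186),(190,150),(320,112),(350,120)]: print(u,v,ony(c,240+u*.3,40+v*.3,-.0015))
E
```

```text
168 114 [ 0.0707 -0.0015  0.2568]
197 186 [ 0.0483 -0.0015  0.2   ]
190 150 [ 0.0546 -0.0015  0.2289]
320 112 [-0.0308 -0.0015  0.2559]
350 120 [-0.0517 -0.0015  0.2494]
```

{"method": "jog_arm", "body": {
  "delta_pos": [
    [0,0,0],
    [0,0,-3],
    [0,0,-6],
    [0,0,-9],
    [0,0,-11],
    [0,0,-12.5],
    [0,0,-13.5],
    [0,0,-13.5],
    [0,0,-13.5]
  ],
  "turn": [0,0,0,0,0,0,0,0,0],
  "grip": [1,1,1,1,1,1,1,1,1]
}}

```text
time_s: 14.28
position: [0.5111, -0.212, 0.1158]
tcp_rot: [[0.968, 0.253, 0.001], [0.253, -0.968, -0.001], [0.001, 0.001, -1.0]]
force: [-0.1, -0.4, -1.3]
opening: 0.609
grasp_force: 30.0
```

{"method": "jog_arm", "body": {
  "delta_pos": [
    [0,0,-0.5],
    [0,0,-1],
    [0,0,-1.5],
    [0,0,-2],
    [0,0,-2],
    [0,0,-2]
  ],
  "turn": [0,0,0,0,0,0],
  "grip": [1,1,1,1,1,1]
}}

```text
time_s: 15.02
position: [0.5109, -0.2118, 0.0953]
tcp_rot: [[0.968, 0.253, 0.001], [0.253, -0.968, -0.0], [0.001, 0.0, -1.0]]
force: [-0.1, 0.6, -1.4]
opening: 0.614
grasp_force: 30.0
```

{"method": "jog_arm", "body": {
  "delta_pos": [
    [0,0,-0.3],
    [0,0,-0.6],
    [0,0,-1],
    [0,0,-1.4],
    [0,0,-1.4],
    [0,0,-1.4]
  ],
  "turn": [0,0,0,0,0,0],
  "grip": [1,1,1,1,1,1]
}}

```text
time_s: 15.78
position: [0.5102, -0.2116, 0.0809]
tcp_rot: [[0.968, 0.253, -0.001], [0.253, -0.968, 0.0], [-0.001, -0.001, -1.0]]
force: [-2.6, -0.6, -0.1]
opening: 0.609
grasp_force: 30.0
```

```bash
python3 - <<'E'
from h import *
c=cam('side'); s=read_state(); print(s['position'],s['force'],s['opening'],R@(s['position'][:2]-C))
cv2.imwrite('pics/s7.png',cv2.resize(c['color'][80:200,260:380],(600,600),interpolation=cv2.INTER_CUBIC))
E
```

```text
[ 0.51016584 -0.21158713  0.08095807] [-2.21528163 -0.3355457   0.29865621] 0.6094538328161324 [-0.03177127 -0.00163125]
```

View pics/s7.png

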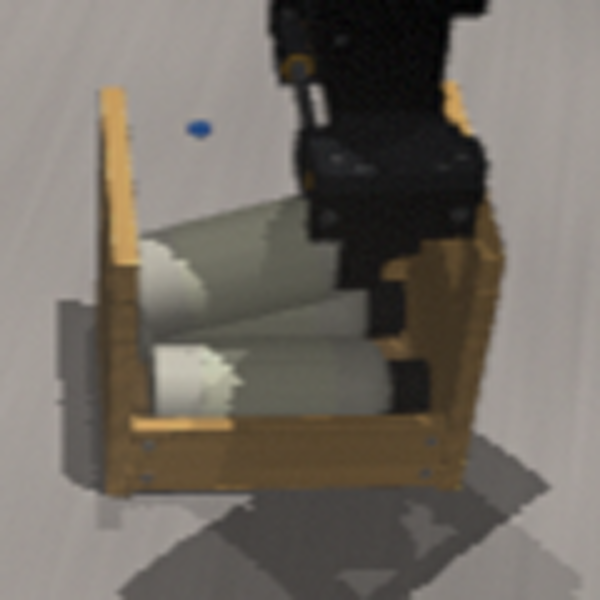

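{"method": "jog_arm", "body": {
  "delta_pos": [
    [-0.15,-0.04,0],
    [-0.3,-0.08,0],
    [-0.3,-0.08,-0.3],
    [-0.3,-0.08,-0.6],
    [-0.3,-0.08,-0.6],
    [-0.3,-0.08,-0.6]
  ],
  "turn": [0,0,0,0,0,0],
  "grip": [1,1,1,1,1,1]
}}

```text
time_s: 16.58
position: [0.5076, -0.2125, 0.0751]
tcp_rot: [[0.968, 0.253, 0.0], [0.253, -0.968, 0.0], [0.0, -0.0, -1.0]]
force: [-0.2, -0.6, 1.5]
opening: 0.609
grasp_force: 30.0
```

{"method": "jog_arm", "body": {
  "delta_pos": [
    [0,0,-0.2],
    [0,0,-0.4],
    [0,0,-0.4],
    [0,0,-0.4]
  ],
  "turn": [0,0,0,0],
  "grip": [1,1,1,1]
}}

```text
time_s: 17.08
position: [0.5076, -0.2124, 0.0711]
tcp_rot: [[0.968, 0.253, 0.0], [0.253, -0.968, 0.0], [0.0, -0.0, -1.0]]
force: [-0.9, 0.7, 0.6]
opening: 0.609
grasp_force: 30.0
```

{"method": "jog_arm", "body": {
  "delta_pos": [
    [0,0,-0.15],
    [0,0,-0.3],
    [0,0,-0.3],
    [0,0,-0.3]
  ],
  "turn": [0,0,0,0],
  "grip": [1,1,1,1]
}}

```text
time_s: 17.58
position: [0.5075, -0.2124, 0.0681]
tcp_rot: [[0.968, 0.253, -0.0], [0.253, -0.968, 0.0], [-0.0, -0.0, -1.0]]
force: [-1.2, 0.2, 0.5]
opening: 0.607
grasp_force: 30.0
```

{"method": "jog_arm", "body": {
  "delta_pos": [
    [0,0,-0.1],
    [0,0,-0.2],
    [0,0,-0.2]
  ],
  "turn": [0,0,0],
  "grip": [1,1,1]
}}

```text
time_s: 17.95
position: [0.5074, -0.2124, 0.0661]
tcp_rot: [[0.968, 0.253, -0.0], [0.253, -0.968, 0.0], [-0.0, -0.0, -1.0]]
force: [-1.4, -0.2, 1.0]
opening: 0.608
grasp_force: 30.0
```

```bash
python3 - <<'E'
from h import *
s=read_state(); print(s['position'],s['force'],s['moment'])
c=cam('side'); g=c['color'][80:200,260:380].astype(int)
# upper silhouette of the held bottle: strongest vertical gradient per column
gr=cv2.cvtColor(c['color'],cv2.COLOR_BGR2GRAY).astype(int)
for u in range(290,328,4):
    col=gr[110:150,u]; print(u,[int(v) for v in col[::1]])
E
```

```text
[ 0.50744902 -0.21242104  0.0660908 ] [-1.3947652  -0.19166787  1.02987526] [0.07671065 0.04211677 0.01869158]
290 [151, 151, 151, 153, 153, 154, 153, 155, 154, 154, 154, 154, 155, 155, 155, 155, 153, 127, 177, 188, 187, 188, 185, 183, 180, 174, 167, 161, 153, 143, 133, 124, 113, 102, 91, 84, 78, 74, 75, 96]
294 [151, 152, 153, 152, 153, 154, 154, 153, 153, 153, 154, 152, 152, 152, 153, 152, 137, 106, 106, 113, 146, 151, 184, 182, 178, 170, 165, 158, 149, 139, 128, 119, 108, 96, 87, 80, 76, 69, 80, 149]
298 [152, 152, 151, 153, 151, 151, 153, 151, 152, 152, 151, 153, 153, 153, 156, 150, 108, 108, 113, 116, 116, 116, 117, 124, 177, 173, 167, 161, 151, 139, 129, 119, 108, 96, 87, 80, 75, 74, 89, 150]
302 [150, 151, 151, 152, 152, 153, 153, 154, 155, 155, 155, 154, 155, 154, 152, 125, 108, 110, 113, 117, 116, 116, 115, 115, 111, 108, 106, 105, 104, 99, 97, 102, 96, 90, 85, 80, 76, 80, 84, 129]
306 [149, 149, 149, 149, 148, 151, 150, 151, 151, 152, 152, 153, 152, 152, 141, 107, 108, 114, 117, 115, 116, 115, 116, 114, 111, 108, 107, 103, 98, 96, 91, 90, 88, 85, 81, 77, 75, 86, 79, 84]
310
[... 186 characters left out ...]
83]
314 [150, 150, 151, 151, 151, 149, 150, 151, 150, 151, 153, 153, 153, 138, 107, 110, 109, 103, 101, 103, 103, 103, 102, 99, 100, 95, 94, 91, 90, 90, 89, 87, 84, 78, 76, 79, 88, 88, 78, 83]
318 [154, 153, 153, 154, 154, 153, 152, 153, 153, 153, 154, 153, 151, 97, 81, 84, 86, 90, 92, 92, 95, 95, 93, 93, 94, 94, 93, 90, 88, 90, 87, 86, 82, 78, 75, 87, 88, 88, 80, 83]
322 [29, 22, 25, 23, 28, 25, 25, 25, 24, 29, 42, 41, 32, 28, 31, 58, 61, 51, 50, 49, 41, 41, 51, 67, 94, 94, 90, 90, 90, 89, 86, 84, 79, 76, 77, 90, 88, 86, 85, 83]
326 [38, 22, 23, 27, 36, 37, 35, 43, 40, 36, 27, 25, 26, 26, 23, 23, 26, 29, 39, 40, 31, 24, 28, 57, 94, 92, 89, 86, 86, 82, 81, 78, 74, 70, 86, 87, 86, 83, 76, 81]
```

```bash
cat >> h.py <<'E'
def W(x,y,z): return np.append(R.T@np.array([x,y])+C,z)
E
python3 - <<'E'
from h import *
c=cam('side')
for t in(0,4,8,12):
    z=lambda x,r: .079+r+(0.06-x)*np.tan(np.radians(t))
    for nm,y,r in(('top',-.015,.022),('bot',.022,-.015)):
        a,b=proj(c,W(.06,y,z(.06,r))),proj(c,W(-.02,y,z(-.02,r))); print(t,nm,a.round(1),b.round(1),round((b-a)[1]/(b-a)[0],3))
E
```

```text
0 top [291.9 126.6] [323.8 125.9] -0.021
0 bot [292.3 147.4] [324.2 146.7] -0.021
4 top [291.9 126.6] [324.  124.1] -0.077
4 bot [292.3 147.4] [324.4 145. ] -0.074
8 top [291.9 126.6] [324.2 122.3] -0.133
8 bot [292.3 147.4] [324.6 143.3] -0.128
12 top [291.9 126.6] [324.4 120.4] -0.19
12 bot [292.3 147.4] [324.8 141.5] -0.182
```

{"method": "jog_arm", "body": {
  "delta_pos": [
    [0,0,-0.15],
    [0,0,-0.3],
    [0,0,-0.3],
    [0,0,-0.3]
  ],
  "turn": [0,0,0,0],
  "grip": [1,1,1,1]
}}

```text
time_s: 18.55
position: [0.5073, -0.2124, 0.0631]
tcp_rot: [[0.968, 0.253, -0.0], [0.253, -0.968, 0.0], [-0.0, -0.0, -1.0]]
force: [-2.6, 0.7, 0.4]
opening: 0.608
grasp_force: 30.0
```

{"method": "jog_arm", "body": {
  "delta_pos": [
    [0,0,-0.15],
    [0,0,-0.3],
    [0,0,-0.3],
    [0,0,-0.3]
  ],
  "turn": [0,0,0,0],
  "grip": [1,1,1,1]
}}

```text
time_s: 19.05
position: [0.5075, -0.2124, 0.0601]
tcp_rot: [[0.968, 0.253, -0.0], [0.253, -0.968, 0.0], [-0.0, -0.0, -1.0]]
force: [-2.1, -0.9, 0.7]
opening: 0.61
grasp_force: 30.0
```

{"method": "jog_arm", "body": {
  "delta_pos": [
    [0,0,-0.1],
    [0,0,-0.2],
    [0,0,-0.2],
    [0,0,-0.2]
  ],
  "turn": [0,0,0,0],
  "grip": [1,1,1,1]
}}

```text
time_s: 19.55
position: [0.5075, -0.2125, 0.0582]
tcp_rot: [[0.968, 0.253, -0.0], [0.253, -0.968, 0.0], [-0.0, -0.0, -1.0]]
force: [-1.7, -0.6, -0.1]
opening: 0.609
grasp_force: 30.0
```

```bash
cat > ed.py <<'E'
from h import *
s=read_state(); print(s['position'],s['force'],s['opening'])
c=cam('side'); gr=cv2.cvtColor(c['color'],cv2.COLOR_BGR2GRAY).astype(float)
U=range(294,319,2); V=[]
for u in U:
    col=gr[110:150,u]; i=np.where(col<130)[0][0]; V.append(110+i-1+(col[i-1]-130)/(col[i-1]-col[i]))
print(np.round(V,1),np.polyfit(U,V,1))
E
python3 ed.py
```

```text
[ 0.50750212 -0.21248379  0.05815148] [-1.65739799 -0.57843732 -0.08019896] 0.6087587463468467
[126.6 126.3 126.3 125.8 125.8 125.6 125.5 125.5 125.2 124.9 124.9 124.5
 119.2] [-1.71463611e-01  1.77550788e+02]
```

{"method": "jog_arm", "body": {
  "delta_pos": [
    [0,0,-0.15],
    [0,0,-0.3],
    [0,0,-0.3],
    [0,0,-0.3]
  ],
  "turn": [0,0,0,0],
  "grip": [1,1,1,1]
}}

```text
time_s: 20.1
position: [0.5075, -0.2125, 0.0551]
tcp_rot: [[0.968, 0.253, 0.0], [0.253, -0.968, -0.0], [0.0, 0.0, -1.0]]
force: [-2.5, -0.2, 1.4]
opening: 0.611
grasp_force: 30.0
```

{"method": "jog_arm", "body": {
  "delta_pos": [
    [0,0,-0.1],
    [0,0,-0.2],
    [0,0,-0.2],
    [0,0,-0.2]
  ],
  "turn": [0,0,0,0],
  "grip": [1,1,1,1]
}}

```text
time_s: 20.6
position: [0.5075, -0.2124, 0.0534]
tcp_rot: [[0.968, 0.253, 0.0], [0.253, -0.968, 0.0], [0.0, 0.0, -1.0]]
force: [-2.3, 0.6, 4.5]
opening: 0.61
grasp_force: 30.0
```

```bash
sed -i 's/294,319/294,317/' ed.py; python3 ed.py
```

```text
[ 0.50752872 -0.21240801  0.05338028] [-2.33057854  0.58664711  4.5384444 ] 0.6098748784346907
[126.9 126.5 126.5 126.5 126.  126.2 126.2 126.2 125.8 125.8 125.8 125.5] [-5.06116139e-02  1.41594442e+02]
```

{"method": "jog_arm", "body": {
  "delta_pos": [
    [0,0,0],
    [0,0,0],
    [0,0,0],
    [0,0,0],
    [0,0,0],
    [0,0,0]
  ],
  "turn": [0,0,0,0,0,0],
  "grip": [0.37,0.34,0.3,0.2,0.1,0.05]
}}

```text
time_s: 21.4
position: [0.5076, -0.2125, 0.0532]
tcp_rot: [[0.968, 0.253, 0.0], [0.253, -0.968, -0.0], [0.0, 0.0, -1.0]]
force: [-0.5, 0.7, -0.0]
opening: 0.911
grasp_force: 0.0
```

```bash
python3 ed.py
```

```text
[ 0.50759894 -0.21251023  0.0531814 ] [-0.50288836  0.68185765 -0.04671365] 0.9107093867154952
[126.9 126.8 126.9 126.5 126.5 126.5 126.5 126.5 126.5 126.  126.1 126.1] [-3.74582140e-02  1.37893376e+02]
```

Released and level; retreat straight up, then away.

{"method": "jog_arm", "body": {
  "delta_pos": [
    [0,0,1],
    [0,0,2],
    [0,0,4],
    [0,0,7],
    [0,0,11],
    [0,0,16],
    [0,0,20],
    [-6,-6,20],
    [-10,-12,20],
    [-10,-18,20],
    [-10,-18,20],
    [-10,-18,20]
  ],
  "turn": [0,0,0,0,0,0,0,0,0,0,0,0],
  "grip": [0.05,0.05,0.05,0.05,0.05,0.05,0.05,0.05,0.05,0.05,0.05,0.05]
}}

```text
time_s: 22.95
position: [0.4071, -0.3936, 0.2534]
tcp_rot: [[0.968, 0.25, 0.001], [0.25, -0.968, 0.0], [0.001, 0.0, -1.0]]
force: [0.0, 1.3, -0.0]
opening: 0.951
grasp_force: 0.0
```

```bash
python3 - <<'E'
from h import *
s=read_state(); print(s['position'],s['time_s'],s['force'])
t=cam('top'); c=t['color']; x0,y0,x1,y1=295,185,410,300
g=c[y0:y1,x0:x1]
m=(g.max(2)<45).astype(np.uint8); n,l,st,ce=cv2.connectedComponentsWithStats(m)
for i in range(1,n):
    if st[i,4]>20: print('dark',ce[i]+[x0,y0],st[i], [ (R@(onz(t,*(ce[i]+[x0,y0]),z)[:2]-C)).round(4).tolist() for z in(.035,.08)])
# expected pixels
for nm,p in dict(capend=W(-.073,-.002,.08),base=W(.067,-.002,.08)).items(): print(nm,proj(t,p).round(1))
hsv=cv2.cvtColor(g,cv2.COLOR_BGR2HSV); w=((hsv[...,1]<45)&(hsv[...,2]>110)).astype(np.uint8)
for r in range(15,90,6): print(''.join('#' if b else ('x' if d else '.') for b,d in zip(w[r],m[r])))
s=cam('side'); gr=cv2.cvtColor(s['color'],cv2.COLOR_BGR2GRAY)
m=(s['color'][110:170,300:345].max(2)<50).astype(np.uint8)
n,l,st,ce=cv2.connectedComponentsWithStats(m)
for i in range(1,n):
    if st[i,4]>15: print('side dark',ce[i]+[300,110],st[i,2:],ony(s,*(ce[i]+[300,110]),-.002))
E
sed -i 's/294,317/294,325/' ed.py; python3 ed.py
```

```text
[ 0.40713883 -0.39357953  0.25342378] 22.95 [ 0.01332359  1.32785213 -0.04518279]
dark [355.55701754 266.30701754] [ 48  74  26  15 228] [[-0.0638, -0.021], [-0.0583, -0.009]]
dark [331.37795276 273.87401575] [ 29  83  16  12 127] [[-0.0655, 0.0357], [-0.06, 0.0449]]
capend [354.4 274.1]
base [335.6 209.7]
##########........................................................#################################################
###...........................................#####..#########......###############################################
...............................#################################......#############################################
##.............#############....##################################......###########################################
####.........#################...###################################x....##########################################
#####.........##################...##################################......########################################
#######.........#################....##################################......###################
[... 390 characters left out ...]
.#################....##################..#.xxxxxx............###..................######....
.........................##################.....xxxxxxxxxxxxxxxxxxxxxxxxxx.........................................
.............................xxxxxxxxxxxxxx.......xxxxxxxxxxx................................x.x...................
side dark [339.13513514 138.30630631] [ 10  16 111] [-0.0604 -0.002   0.0706]
side dark [341.57142857 156.82142857] [ 6 10 56] [-0.0745 -0.002   0.0074]
[ 0.40760259 -0.39080647  0.25309579] [-0.16410591 -0.29389088  0.22837025] 0.9480639452635906
[139.9 139.9 140.5 140.7 140.6 140.6 140.5 140.5 140.4 140.3 109.6 109.4
 109.5 109.4 109.5 109.5] [ -1.35956621 548.90687364]
```

```bash
python3 - <<'E'
from h import *
t=cam('top'); g=t['color'][255:285,318:376].max(2)
for r in range(30): print(255+r,''.join('x' if v<45 else ('-' if v<110 else '#') for v in g[r]))
s=cam('side'); g=s['color'][112:172,284:356].max(2)
for r in range(0,60,2): print(112+r,''.join('x' if v<50 else ('-' if v<100 else ('+' if v<135 else('#' if v<160 else '@'))) for v in g[r]))
for nm,u,v,z in [('top cap',349.5,269,.08),('rowb cap',365,261.5,.035),('rowa',331.4,273.9,.035)]: print(nm,R@(onz(t,u,v,z)[:2]-C))
for nm,p in dict(capend=W(-.074,-.002,.08),base=W(.066,-.002,.08),topbase=W(.06,-.017,.101),topsh=W(-.03,-.017,.101)).items(): print(nm,proj(s,p).round(1))
E
```

```text
255 ################---#######################-########---x###
256 ################---###############################-----###
257 ################---#############################-#------##
258 #################---##########################---#------##
259 #################---######################----xxx#------##
260 #################---###################--#xxxxxxx-------##
261 ##################---################--xxxxxxxxxxx-------#
262 ###################---############---xxxxxxxxxxxxx------x#
263 -###################----######----xxxxxxxxxxxxxxxx--------
264 -####################---------xxxxxxxxxxxxxxxxxxxxx-------
265 -####################----xxxxxxxxxxxxxxxxxxxxxxxxxx-------
266 --###################----xxxxxxxxxxxxxxxxxxxxxxxxxx-------
267 --###############---#-----xxxxxxxxxxxxxxxxxxxxxxxx--------
268 #--############--xx-------xxxxxxxxxxxxxxxxxxxxx-----------
269 ###--######----xxxxx------xxxxxxxxxxxxxxxx----------------
270 ####-------xxxxxxxxx-##-##-xxxxxxxxxxxxxx-----------------
271 #####-xxxxxxxxxxxxxx-#####-xxxxxxxxxxxxx------------------
272 #####-xxxxxxxxxxxxxx-####
[... 2581 characters left out ...]
@@@@@@@@@@@@@@@@@@@@@@@@@@@@@@@@@@@###-xxxxxxxx---------
160 -------+##########@####@############################++-xxxxxxx----------
162 -------+++++++++##################################+++-------------------
164 --#@@@@@@@@@@@@@@@@@@@@@@@@@@@@@@@@@@@@@@@@@@@@@@@@@@@@@#+++++++--------
166 --+++++++++++--+++++-++--+--+-+++-++--+--+----------------------------++
168 ---------------------------------------------------------------------+##
170 ---------------------------------------------------------------------+##
top cap [-0.0602916   0.00502576]
rowb cap [-0.05920879 -0.04453939]
rowa [-0.06561367  0.03568249]
capend [345.  135.3]
base [289.6 136.4]
topbase [291.9 126.1]
topsh [327.6 125.3]
```

```bash
python3 -c "
from rig import *
print(hand_in())"
```

```text
the job is handed in; nothing more can be done
None
```

The job is handed in, with no verdict returned: in the last images the bottle lies level in the hollow between the two crate bottles, cap to the same end as theirs, with the gripper clear. I did not re-measure the jar, brush pot and cup, but no move went near them.

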